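# Unlock a pricking iron from the honing fixture and show its teeth to the camera

## Task

The pricking iron in the blue honing fixture has just been sharpened and is to be inspected. With the red-handled key, turn the brass wing screw a quarter turn counter-clockwise so that its keeper swings off the iron, stand the key back in its wooden stand, then take the iron out and hold it up to the inspection camera: teeth pointing straight at the lens, level with the lens and centred on it, about 7 cm in front of it, the iron lying flat as it did in the fixture. Finish while holding it still there in the gripper, and leave the other things on the bench undisturbed.

Things in the scene. Friction and masses are not known exactly. Their poses are not given: they have to be found in the camera images.
- honing_fixture: Blue base 156 x 84 x 10 mm, fixed; origin on the bench, z up. The iron lies along x at y 0, teeth to +x, origin near x 0, in two cradles: rear x -54 to -40 mm (floor z 40, lips to z 45), front x +26 to +40 (floor z 42, lips to z 48); tail stop x -65 to -60, up to z 44. Between the cradles the iron is free at both sides and 30 mm above the base, for fingers. Wing screw at x -47, y -29 mm.
- keeper (a joint): Turn of wing screw with keeper (one piece) about its upright axis, rad: 0 = keeper arm along the fixture's +y, over the iron (locked); grows counter-clockwise seen from above, to a stop at 1.571 (arm along the fixture's -x, clear of the iron). Starts at 0 to 0.15; friction 0.06 N m; stays where left. Clear of the iron past about 1.1.
- keeper_head (a point): On the wing screw's axis at the foot of its brass wing, 56 mm above the bench. The wing is a bar 30 mm long, 8 mm wide, 14 mm tall above this point, rounded on top, always lying along the keeper arm (13 mm wide, reaching 34 mm from the axis, z 50 to 55 mm). The point turns with it; wing and arm lie along its y.
- key: Loose key, upright, 92 mm tall, 0.12 kg; origin at the centre of its lower end, z up. Steel fork 34 (x) by 25 (y) by 23 mm tall with a slot along x, 11 mm wide (flared to 18 at its mouth), 17 mm deep, open below and at both ends, that drops over the wing (so about 0.15 rad of play when turning); shank 16 mm across; red square handle 26 x 26 mm, sides along x and y, 46 to 92 mm above the origin.
- key_stand: Wooden key stand fixed to the bench, 70 x 64 mm foot; origin on the bench top at its centre. Pocket 42 mm (x) by 34 mm (y), floor 6 mm and rim 22 mm above the bench. The key stands in it with its x along the stand's x (or a half turn from it).
- iron: Loose bright steel pricking iron, 110 mm long, 0.08 kg, flat; origin at the middle of its underside, z up, teeth towards -y. Shank (y -17 to +55 mm) 10 mm wide (x), 8 mm thick; toothed head (y -55 to -13) up to 19 mm wide, 5 mm thick. Centre of mass near the origin. In the fixture its underside is at 40 mm.
- iron_teeth (a point): Middle of the iron's tooth points, 55 mm from its origin towards -y, 4.5 mm above the underside.
- iron_tail (a point): Middle of the iron's other end, 55 mm from its origin towards +y, 4 mm above the underside.
- camera: Inspection camera with a ring light on a post, fixed to the bench, 235 mm tall, 54 mm wide at the ring light (which spans 173 to 227 mm in height); foot 70 x 70 mm; origin on the bench top under the camera. It looks horizontally along its own -x.
- camera_lens (a point): Centre of the camera's front glass, 200 mm above the bench, 45 mm ahead of the camera's origin.
- camera_focus (a point): Where the tooth points belong: on the lens axis, 70 mm in front of the glass, 200 mm above the bench.
- spool_rust: Bystander: spool of rust-coloured thread, 57 x 54 x 55 mm; origin at its underside.
- spool_black: Bystander: spool of black thread, 62 x 68 x 45 mm; origin at its underside.
- beeswax: Bystander: block of beeswax, 35 x 52 x 19 mm; origin at its underside.
- glue_tin: Bystander: tin with a coloured label, 58 x 57 x 72 mm; origin at its underside.
There are look-alikes about, which are no part of the job. Several things have the shape of the key; the one meant has the colours described above.

How it is judged:
By the outcome, as a careful person would: the job done as asked, in the order asked, and still so for the second after the job is handed in, while the arm keeps its last pose, push and grip.
It also fails if it takes over 58 s, if anything falls off the work surface, if the arm or the gripper's body presses on something with over 40 N, if the wrist force passes 120 N, or if a joint passes its speed limit or range.

## Robot

A 6-joint arm with a two-finger parallel gripper is mounted at the origin on a cart in front of the work surface, level with it; the furniture and walls round the work are solid. World frame = base frame: x ahead of the robot, y to its left, z up, the work surface at z = 0. Lengths are in m, angles in degrees, forces in N, time in s.
With the tool pointing down it reaches from about 0.4 to 0.825 m from the base axis. Payload 7 kg.
Tool frame: the origin (TCP) lies at the very end of the fingers, on their centre line; the grasp point (between the pads) lies r.pinch_z behind it (r.pinch_z is the distance from the TCP to the grasp point, in m); z points along the fingers, y is the direction in which the jaws open and shut (so a half turn about z gives the same grasp; the last joint's range is limited). The gripper opens to 88 mm and grips with 3 to 60 N. Pads are 19 mm wide; open, the fingers measure 130 mm over their backs; the gripper's body (78 mm by 193 mm) begins 47 mm behind the grasp point.
Start: joints at [87.095, 20.546, 0.682, 0, -70.136, -16.507], TCP at [0.224, 0.637, 0.227] pointing down, gripper open.
Joint ranges: [-176.03, 176.03], [-82.01, 121.73], [-58.28, 71.71], [-173.87, 95.51], [-174.79, -0.11], [-173.66, 173.66]. Speed limits (degrees/s): [136.94, 136.94, 172.46, 180, 180, 180].

## Interface

Orientations are given as [roll, pitch, yaw] about the fixed x, y, z axes, in that order (R = Rz(yaw) Ry(pitch) Rx(roll)).
In Python, from plant import r gives the robot as it stands. The module is installed in compiled form; this text tells all that it offers.
- The arm moves only by the tool servo_tool, never from a script. Its argument "steps" is a list of rows, each a list of 5 numbers: the finger opening in cm, from 0 to 8.76, then the shift along the tool's x, y, z in cm, then the turn about the tool's z in degrees. In form: [[fingers, x, y, z, spin], ...]. A call has 1 to 8 rows; each row shifts and turns the commanded pose from where the row before left it, along the tool's axes as they then stand; what a row does not reach is not made up. A row lasts 1/8 s, in which the tool goes at most 62.5 mm and 10.7 degrees, less where a joint would pass 70% of its speed; a pose out of reach is approached as far as the arm can. A call with a gripper value outside its range is refused whole. The fingers move at their own pace and stop on an object; "squeeze" is the grip in N (left out, the last holds). Time passes only in rows, so rows that do not move let the fingers close. It gives the time, the measured TCP pose, the force and the opening at its end, in the units of the state.
- r.get_state(): the state, without advancing time (a new reading comes with each control period).
- r.capture(name): name is "scene" or "top" or "wrist"; returns the picture (400x640x3 uint8, red, green, blue); there is no depth.
- r.calibration(name): a dict with "K" (3x3 intrinsics, pixels), "dist_coeffs" ([k1, k2, p1, p2, k3] as OpenCV has them; the pictures are not rectified), "rvec" (rotation vector, rad) and "tvec" (3), from world to camera coordinates, as OpenCV has them; the wrist camera has in their place "tool_from_camera" (4x4, takes a point from camera to tool coordinates, whose origin is the TCP and whose axes are the flange's). Camera axes: x right, y down, z forward; pixel columns grow to the right and rows downward; lengths in m; the calibration is good to about 2 mm. A picture is of the moment at which its call begins: read the wrist's pose just before it. calibration takes no time and is no camera call.
- r.close_job(): hands the job in, once; it reports no verdict.
The state is a dict: "time_s": time; "joints": joint angles; "qd": joint speeds; "joint_torque": joint torques, N m; "tcp_pos": TCP position; "eef_rot": TCP orientation; "contact_force": force on the tool from outside, world axes, zero at the start; "moment": the same for the moment, N m; "gripper_width": finger opening in m.
Only numpy, scipy, OpenCV 4.12 (cv2) and the standard library are available. Lean on these libraries where they do the work, as an engineer would, in place of code of your own. Each camera call takes 0.05 s, during which the arm holds its last target.

## Working session

There is one attempt and no reset: what is moved stays moved. The work goes in short steps, Python scripts to look and compute and a tool call to move; the robot and the scene stay as the last step left them, time stands still between calls to the robot, and variables do not carry over. Pictures are saved under pics/ and viewed, and the job is handed in when it is done.

Besides the shell and the picture viewer there is one more tool, called in YAML: its name, and indented under it one key for each argument. servo_tool: Moves the arm, as the interface text tells. Its arguments: {"type":"object","properties":{"steps":{"type":"array","items":{"type":"array","items":{"type":"number"}}},"squeeze":{"type":"number"}},"required":["steps"]}

```bash
mkdir -p pics; python3 - <<'E'
from plant import r
import cv2
print(r.get_state(), r.pinch_z)
for n in ["scene","top","wrist"]:
    print(n,r.calibration(n))
    cv2.imwrite(f"pics/{n}0.png",r.capture(n)[:,:,::-1])
E
```

```text
{'time_s': 0.0, 'joints': array([ 8.70954564e+01,  2.05908377e+01,  6.32557931e-01, -1.89920185e-02,
       -7.01353937e+01, -1.65058902e+01]), 'qd': array([ 0.0160479 ,  0.01747386, -0.06912723, -0.02694607,  0.03412413,
        0.0604199 ]), 'joint_torque': array([-1.14636114e-03, -5.82713807e+01,  2.93058622e+01,  6.99699238e+00,
        6.87793960e-03, -1.59854899e-04]), 'tcp_pos': array([0.22420531, 0.63615124, 0.22562374]), 'eef_rot': array([ 1.79905114e+02, -9.49847209e-03, -1.94168940e+01]), 'contact_force': array([1.23846892, 0.73875169, 0.11097233]), 'moment': array([0.01661349, 0.01864502, 0.00617013]), 'gripper_width': 0.08780806024234003} 0.0188
scene {'K': array([[438.66106275,   0.        , 326.35107077],
       [  0.        , 438.66106275, 204.22641668],
       [  0.        ,   0.        ,   1.        ]]), 'dist_coeffs': array([-0.00496003,  0.        ,  0.        ,  0.        ,  0.        ]), 'rvec': array([ 2.27917967, -0.701402  ,  0.30609358]), 'tvec': array([-0.35745826,  0.37186983,  0.75100838])}
top {'K': array([[506.32960258,   0.        , 319.75810839],
    
[... 205 characters left out ...]
34938, -2.13913953,  0.19239934]), 'tvec': array([0.14434148, 0.53481477, 1.1187576 ])}
wrist {'K': array([[345.39366548,   0.        , 319.17193332],
       [  0.        , 345.39366548, 196.62742043],
       [  0.        ,   0.        ,   1.        ]]), 'dist_coeffs': array([0.02642454, 0.        , 0.        , 0.        , 0.        ]), 'tool_from_camera': array([[ 1.64457562e-03, -9.66875697e-01, -2.55242400e-01,
         6.82536321e-02],
       [ 9.99998500e-01,  1.72896150e-03, -1.06242920e-04,
         4.26389463e-04],
       [ 5.44027979e-04, -2.55241842e-01,  9.66877089e-01,
        -1.58948111e-01],
       [ 0.00000000e+00,  0.00000000e+00,  0.00000000e+00,
         1.00000000e+00]])}
```

View pics/scene0.png

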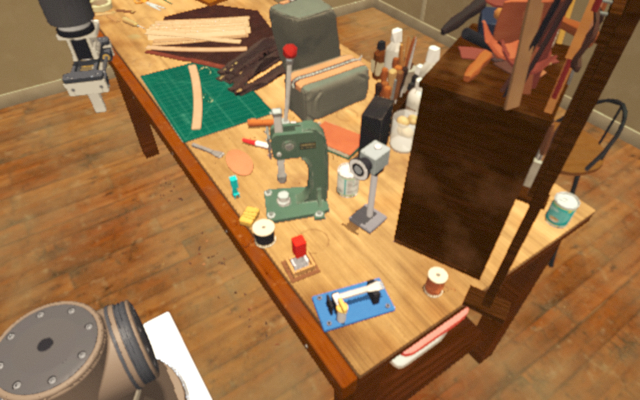

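View pics/top0.png

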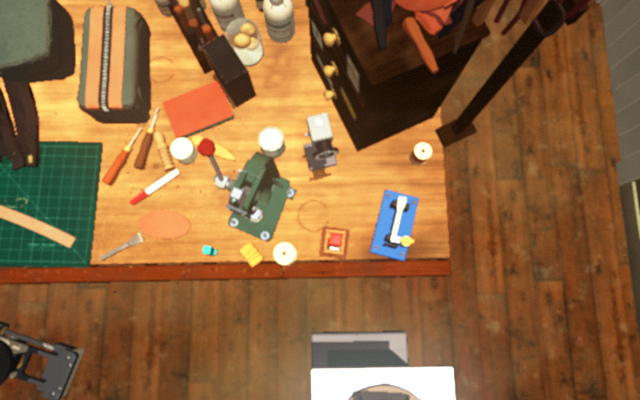

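View pics/wrist0.png

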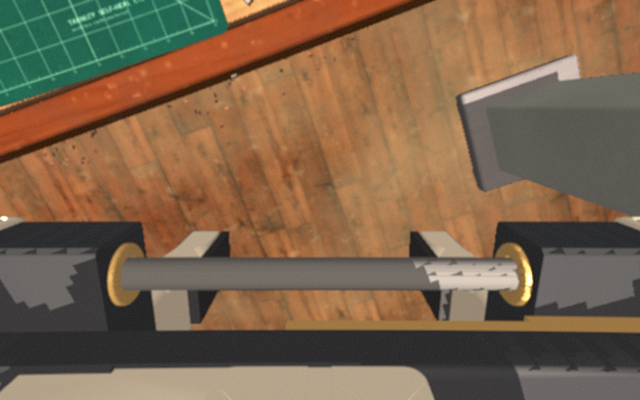

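The top view shows the red key in its wooden stand at about (334,241), the blue fixture with the iron at (396,225), the camera at (320,145) and a cyan key-shaped thing at (209,250). Next I enlarge these.

```bash
cat > h.py <<'E'
import cv2, numpy as np
from scipy.spatial.transform import Rotation as Ro
from plant import r
def cal(n,st=None):
    c=r.calibration(n)
    if n=="wrist":
        st=st or r.get_state()
        T=np.eye(4);T[:3,:3]=Ro.from_euler('xyz',st['eef_rot'],degrees=True).as_matrix();T[:3,3]=st['tcp_pos']
        W=T@c['tool_from_camera']; return c['K'],c['dist_coeffs'],W[:3,:3],W[:3,3]
    R=cv2.Rodrigues(c['rvec'])[0]; return c['K'],c['dist_coeffs'],R.T,-R.T@c['tvec']
def ray(C,uv):
    K,d,R,o=C
    p=cv2.undistortPoints(np.array(uv,float).reshape(-1,1,2),K,d).reshape(-1,2)
    return o,np.c_[p,np.ones(len(p))]@R.T
def onz(C,uv,z):
    o,d=ray(C,uv); return o+d*((z-o[2])/d[:,2])[:,None]
def proj(C,P):
    K,d,R,o=C
    rv=cv2.Rodrigues(R.T)[0]
    return cv2.projectPoints(np.array(P,float).reshape(-1,1,3),rv,-R.T@o,K,d)[0].reshape(-1,2)
def tri(C1,a,C2,b):
    o1,d1=ray(C1,a);o2,d2=ray(C2,b);out=[]
    for x,y in zip(d1,d2):
        s=np.linalg.lstsq(np.c_[x,-y],o2-o1,rcond=None)[0]; p=o1+x*s[0];q=o2+y*s[1]; out.append(np.r_[(p+q)/2,np.linalg.norm(p-q)])
    return np.array(out)
def crop(img,x0,y0,x1,y1,s,f):
    c=cv2.resize(img[y0:y1,x0:x1],None,fx=s,fy=s,interpolation=cv2.INTER_CUBIC); cv2.imwrite(f,c)
E
python3 - <<'E'
from h import *
t=cv2.imread('pics/top0.png');s=cv2.imread('pics/scene0.png')
crop(t,190,110,440,270,3.2,'pics/tc0.png'); crop(s,215,130,465,330,3,'pics/sc0.png')
C=cal('top');print(C[3]);print(cal('scene')[3])
for n,uv,z in [('key',(334,241),.098),('fix',(395,225),.01),('cam',(320,155),0),('cyan',(209,250),.05),('press top',(206,147),.3)]: print(n,onz(C,[uv],z).round(3))
E
```

```text
[0.31947577 0.12935141 1.19986804]
[ 0.13653055 -0.41256863  0.80076444]
key [[0.428 0.105 0.098]]
fix [[ 0.472 -0.041  0.01 ]]
cam [[0.649 0.133 0.   ]]
cyan [[0.417 0.388 0.05 ]]
press top [[0.586 0.342 0.3  ]]
```

View pics/tc0.png

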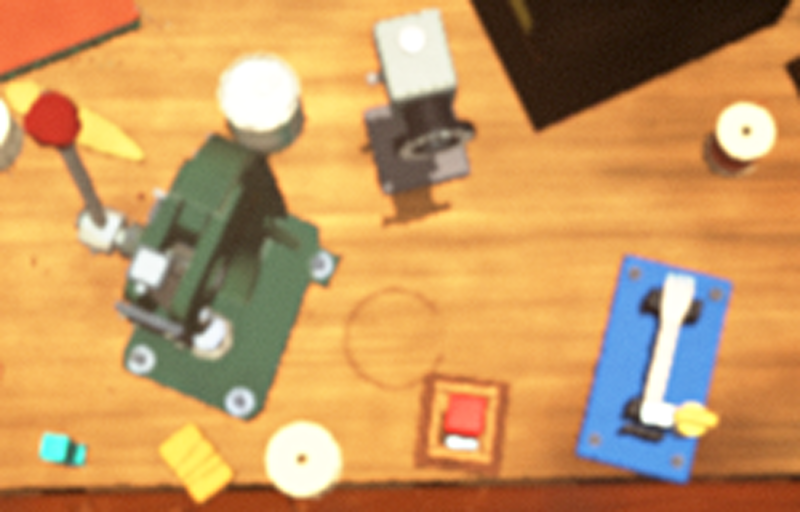

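View pics/sc0.png

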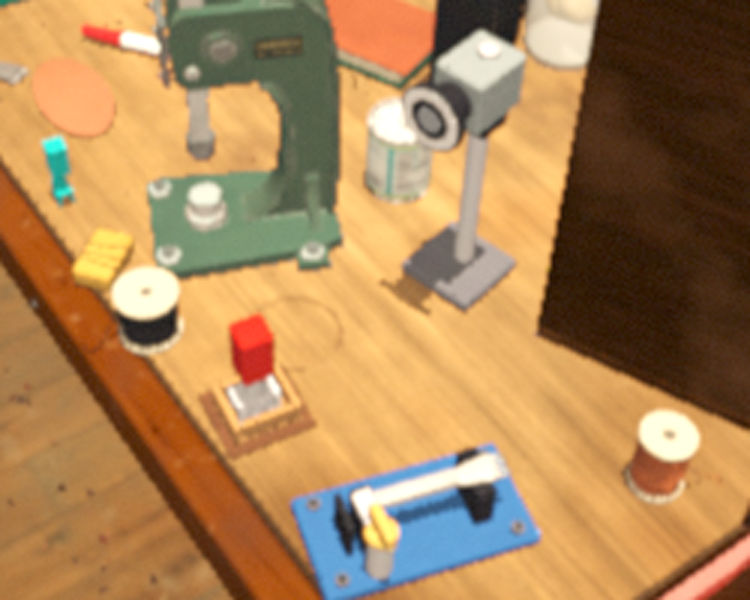

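The red-handled key in the wooden stand at (334,241) is the one meant. The cyan object at (209,250) has a key shape but the wrong colour. Now I measure the fixture, stand, key handle and camera.

```bash
cat > m0.py <<'E'
from h import *
def rect(C,mask,z):
    cs=max(cv2.findContours(mask,cv2.RETR_EXTERNAL,cv2.CHAIN_APPROX_NONE)[0],key=cv2.contourArea)
    P=onz(C,cs.reshape(-1,2).astype(float),z)[:,:2]
    rc=cv2.minAreaRect((P*1000).astype(np.float32)); return rc,cs
if __name__=="__main__":
    for n in ['top','scene']:
        im=cv2.imread(f'pics/{n}0.png'); hsv=cv2.cvtColor(im,cv2.COLOR_BGR2HSV); C=cal(n)
        blue=cv2.inRange(hsv,(100,120,80),(125,255,255))
        print(n,'fixture',rect(C,blue,.01)[0])
        red=cv2.inRange(hsv,(0,200,120),(6,255,255))|cv2.inRange(hsv,(174,180,120),(180,255,255))
        k=np.zeros_like(red); u,v=((322,228) if n=='top' else (288,232)); k[v:v+30,u:u+25]=red[v:v+30,u:u+25]
        rc,cs=rect(C,k,.098); print(n,'redhandle top-plane',rc, cs.reshape(-1,2).min(0),cs.reshape(-1,2).max(0))
E
python3 m0.py
python3 - <<'E'
from h import *
t=cv2.imread('pics/top0.png');s=cv2.imread('pics/scene0.png')
crop(t,310,215,360,265,12,'pics/tc1.png'); crop(s,280,230,325,285,10,'pics/sc1.png');crop(t,295,100,345,190,6.5,'pics/tc2.png'); crop(s,340,135,395,235,6,'pics/sc2.png')
E
```

```text
top fixture ((471.94207763671875, -40.06722640991211), (80.90090942382812, 152.6005401611328), 73.7157211303711)
top redhandle top-plane ((419.0273132324219, 100.03205871582031), (6.519228935241699, 2.8949230909347534e-05), 88.99174499511719) [335 245] [338 245]
scene fixture ((468.4875183105469, -44.884063720703125), (82.20903015136719, 151.7955780029297), 73.94634246826172)
scene redhandle top-plane ((422.7099914550781, 85.36306762695312), (52.57036590576172, 26.68505096435547), 63.47785568237305) [292 236] [305 256]
```

View pics/tc1.png

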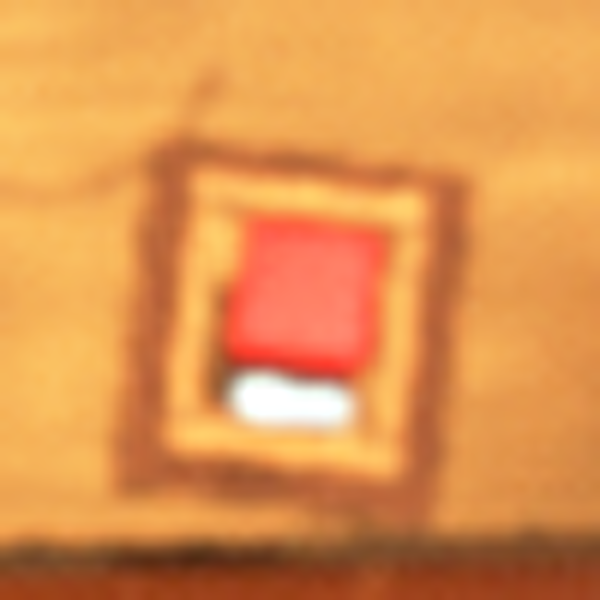

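View pics/tc2.png

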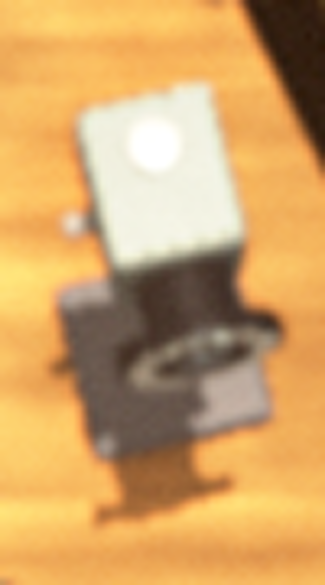

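View pics/sc2.png

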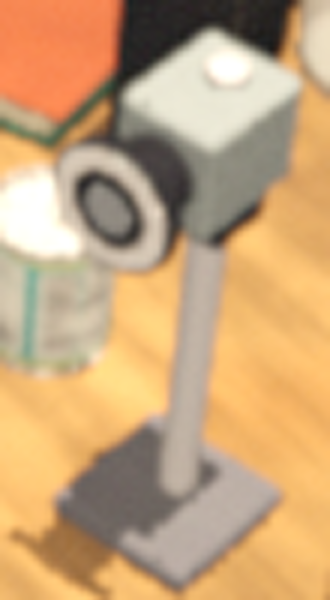

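```bash
cat > pl.py <<'E'
from h import *
import sys
# usage: pl.py yaw_now  x y z  [from measured] -> tool delta in cm
def delta(target, frm=None, yaw=None):
    st=r.get_state(); p=st['tcp_pos'] if frm is None else np.array(frm); y=np.radians(st['eef_rot'][2] if yaw is None else yaw)
    d=np.array(target)-p
    return np.round(100*np.array([np.cos(y)*d[0]+np.sin(y)*d[1], np.sin(y)*d[0]-np.cos(y)*d[1], -d[2]]),2)
if __name__=="__main__":
    print(delta([float(a) for a in sys.argv[1:4]], yaw=float(sys.argv[4]) if len(sys.argv)>4 else None))
E
python3 -c "
from pl import *
print(delta([.30,.35,.25]),delta([.36,.2,.25],[.3,.35,.25]),delta([.42,.09,.25],[.36,.2,.25]))"
```

```text
[16.66 24.48 -2.42] [10.64 12.15 -0.  ] [ 9.32  8.38 -0.  ]
```

servo_tool:
  steps:
    - [8.7,2.8,4.1,-0.4,0]
    - [8.7,2.8,4.1,-0.4,0]
    - [8.7,2.8,4.1,-0.4,0]
    - [8.7,2.8,4.1,-0.4,0]
    - [8.7,2.8,4.1,-0.4,0]
    - [8.7,2.8,4.1,-0.4,0]

```text
time_s: 0.9
tcp_pos: [0.3012, 0.347, 0.2506]
eef_rot: [180.0, 0.0, -19.4]
contact_force: [-0.1, -0.1, -0.0]
gripper_width: 0.0873
```

servo_tool:
  steps:
    - [8.7,3.5,4.05,0,0]
    - [8.7,3.5,4.05,0,0]
    - [8.7,3.5,4.05,0,0]
    - [8.7,3.1,2.8,0,0]
    - [8.7,3.1,2.8,0,0]
    - [8.7,3.1,2.8,0,0]
    - [8.7,0,0,0,0]
    - [8.7,0,0,0,0]

```text
time_s: 1.9
tcp_pos: [0.4193, 0.089, 0.2504]
eef_rot: [180.0, 0.0, -19.5]
contact_force: [-0.5, -0.1, 0.2]
gripper_width: 0.087
```

```bash
cat > cap.py <<'E'
from h import *
import sys,json
st=r.get_state(); n=sys.argv[1]; tag=sys.argv[2]
im=r.capture(n); cv2.imwrite(f'pics/{tag}.png',im[:,:,::-1])
json.dump({k:(v.tolist() if hasattr(v,'tolist') else v) for k,v in st.items()},open(f'pics/{tag}.json','w'))
print(st['time_s'],st['tcp_pos'].round(4),st['eef_rot'].round(2),st['joints'].round(1),st['contact_force'].round(1))
E
python3 cap.py wrist w1
```

```text
1.9 [0.4193 0.089  0.2504] [ 1.7999e+02  2.0000e-02 -1.9470e+01] [ 38.6  -4.6 -26.1  -0.  -68.5  32. ] [-0.5 -0.1  0.2]
```

View pics/w1.png

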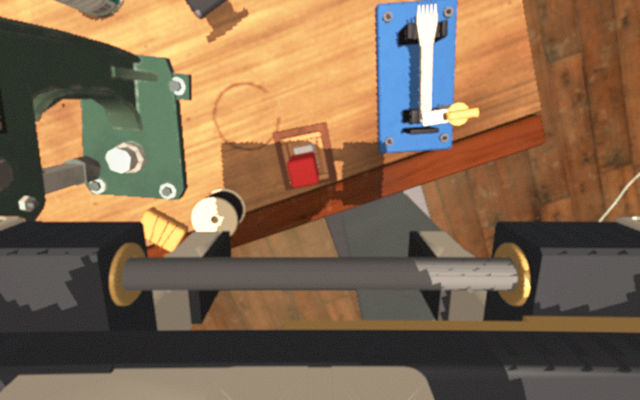

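```bash
python3 - <<'E'
from h import *
w=cv2.imread('pics/w1.png')
crop(w,265,115,345,195,7.5,'pics/w1a.png'); crop(w,365,0,495,160,3.75,'pics/w1b.png')
E
```

```text
(no output)
```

View pics/w1a.png

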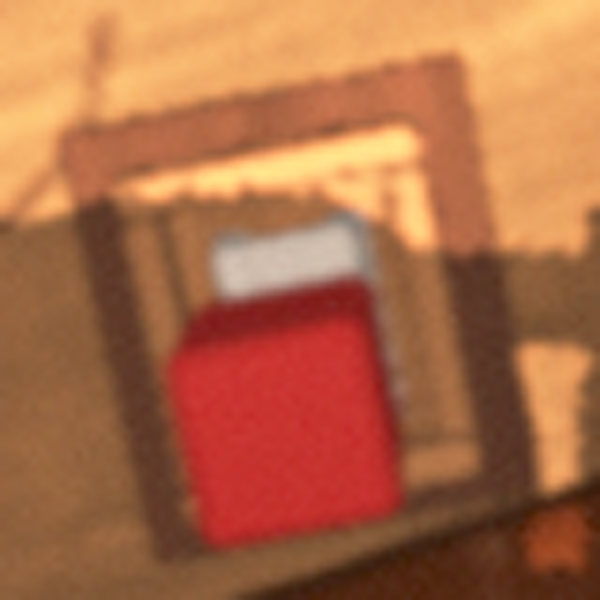

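View pics/w1b.png

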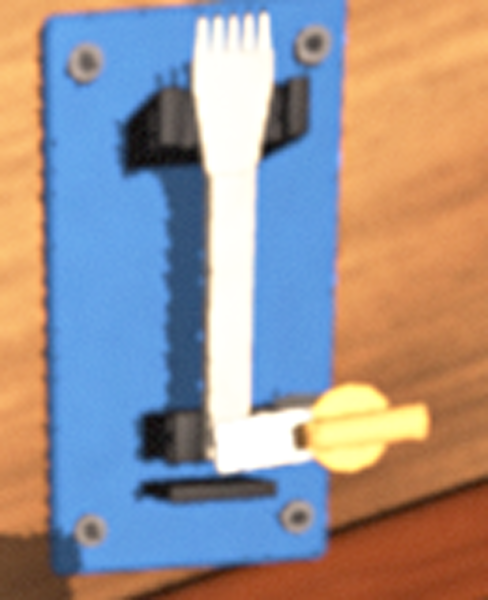

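```bash
cat > m1.py <<'E'
from h import *
import json
def wcal(tag):
    st=json.load(open(f'pics/{tag}.json')); return cal('wrist',st)
def stat(P):
    c=P.mean(0); print('centre',(c*1000).round(1))
    for i in range(len(P)):
        d=P[(i+1)%len(P)]-P[i]; print('  edge %.1fmm %.1fdeg'%(1000*np.linalg.norm(d),np.degrees(np.arctan2(d[1],d[0]))))
E
python3 - <<'E'
from m1 import *
C=wcal('w1')
f=lambda L,s,u,v: np.array(L,float)/s+[u-.5+.5/s,v-.5+.5/s]
print('handle');stat(onz(C,f([(172,355),(378,315),(402,505),(210,548)],7.5,265,115),.098))
print('stand foot');stat(onz(C,f([(62,135),(460,55),(535,490),(165,555)],7.5,265,115),.006))
g=lambda L:f(L,3.75,365,0)
print('bolts');stat(onz(C,g([(86,64),(313,45),(298,517),(91,530)]),.011))
print('wing');W=onz(C,g([(308,436),(430,422)]),.068);stat(W)
print('iron teeth,tail-ish');W=onz(C,g([(234,18),(233,415)]),.046);stat(W)
w=cv2.imread('pics/w1.png');hsv=cv2.cvtColor(w,cv2.COLOR_BGR2HSV)
from m0 import rect
print(rect(C,cv2.inRange(hsv,(100,120,40),(125,255,255)),.01)[0])
E
```

```text
handle
centre [432.7  99.3  98. ]
  edge 25.4mm -98.3deg
  edge 23.6mm 167.6deg
  edge 24.3mm 83.5deg
  edge 24.3mm -9.6deg
stand foot
centre [434.4 100.5   6. ]
  edge 62.1mm -98.2deg
  edge 68.7mm 170.9deg
  edge 60.0mm 80.8deg
  edge 67.7mm -7.3deg
bolts
centre [473.2 -43.2  11. ]
  edge 62.4mm -105.5deg
  edge 128.8mm 164.4deg
  edge 62.5mm 74.1deg
  edge 128.3mm -15.6deg
wing
centre [429.9 -60.8  68. ]
  edge 30.6mm -103.2deg
  edge 30.6mm 76.8deg
iron teeth,tail-ish
centre [489.  -47.6  46. ]
  edge 96.4mm 165.4deg
  edge 96.4mm -14.6deg
((473.46563720703125, -41.46820068359375), (82.12088775634766, 154.57644653320312), 74.64604949951172)
```

```bash
python3 - <<'E'
from m1 import *
C=wcal('w1'); im=cv2.imread('pics/w1.png')
T=cal('top');t=cv2.imread('pics/top0.png')
def fx(o,yaw,p):
    a=np.radians(yaw); return np.array([o[0]+np.cos(a)*p[0]-np.sin(a)*p[1],o[1]+np.sin(a)*p[0]+np.cos(a)*p[1],p[2]])
P=[fx((.473,-.0425),-15.5,p) for p in [(-.047,-.029,.056),(-.047,-.029,.07),(0.055,0,.0445),(-.055,0,.044),(.078,.042,.01),(-.078,-.042,.01)]]
print(np.round(P,4)); q=proj(C,P);print(q.round(1)); 
g=lambda q,s,u,v:((q-[u,v])*s).round()
print(g(q,3.75,365,0))
q=proj(T,P);print('top',q.round(1)); crop(t,365,185,425,265,7.5,'pics/tc3.png'); print(g(q,7.5,365,185))
E
```

```text
[[ 0.42   -0.0579  0.056 ]
 [ 0.42   -0.0579  0.07  ]
 [ 0.526  -0.0572  0.0445]
 [ 0.42   -0.0278  0.044 ]
 [ 0.5594 -0.0229  0.01  ]
 [ 0.3866 -0.0621  0.01  ]]
[[457.5 124.5]
 [463.2 125.2]
 [426.5  16.6]
 [424.6 133.7]
 [376.    3.5]
 [452.5 149. ]]
[[347. 467.]
 [368. 470.]
 [231.  62.]
 [223. 501.]
 [ 41.  13.]
 [328. 559.]]
top [[406.2 245.1]
 [407.2 244.5]
 [402.8 199.7]
 [392.1 245.8]
 [385.6 188.8]
 [405.6 261.2]]
[[309. 451.]
 [316. 446.]
 [284. 110.]
 [203. 456.]
 [154.  28.]
 [304. 571.]]
```

View pics/tc3.png

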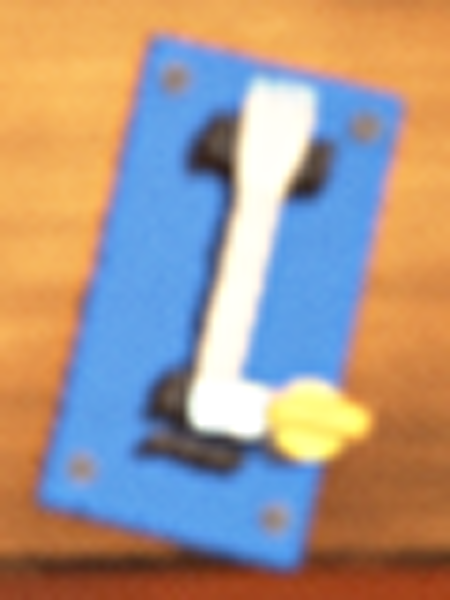

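```bash
python3 pl.py .415 -.055 .20
```

```text
[ 4.4  13.76  5.05]
```

servo_tool:
  steps:
    - [8.7,1.5,4.6,1.7,0]
    - [8.7,1.5,4.6,1.7,0]
    - [8.7,1.4,4.6,1.6,0]
    - [8.7,0,0,0,0]
    - [8.7,0,0,0,0]
    - [8.7,0,0,0,0]

```text
time_s: 2.7
tcp_pos: [0.4156, -0.0544, 0.201]
eef_rot: [-180.0, -0.0, -19.3]
contact_force: [0.0, 0.4, -0.5]
gripper_width: 0.0872
```

```bash
python3 cap.py wrist w2
```

```text
2.7 [ 0.4156 -0.0544  0.201 ] [-1.7996e+02 -5.0000e-02 -1.9290e+01] [ 19.8  -3.4 -31.8   0.  -61.6  50.9] [ 0.   0.4 -0.5]
```

View pics/w2.png

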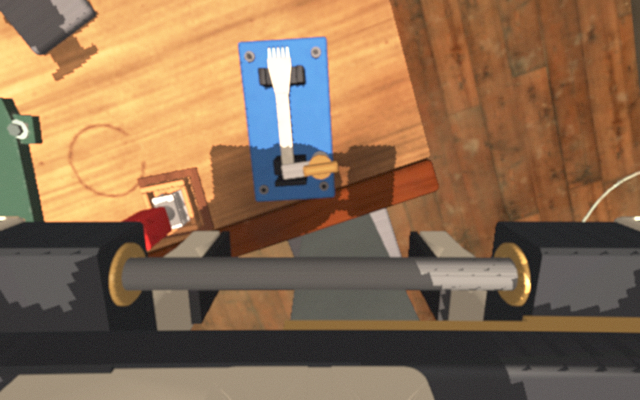

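```bash
python3 - <<'E'
from h import *
w=cv2.imread('pics/w2.png')
crop(w,280,145,350,195,11,'pics/w2a.png'); crop(w,235,30,345,205,3.4,'pics/w2b.png')
E
```

```text
(no output)
```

View pics/w2a.png

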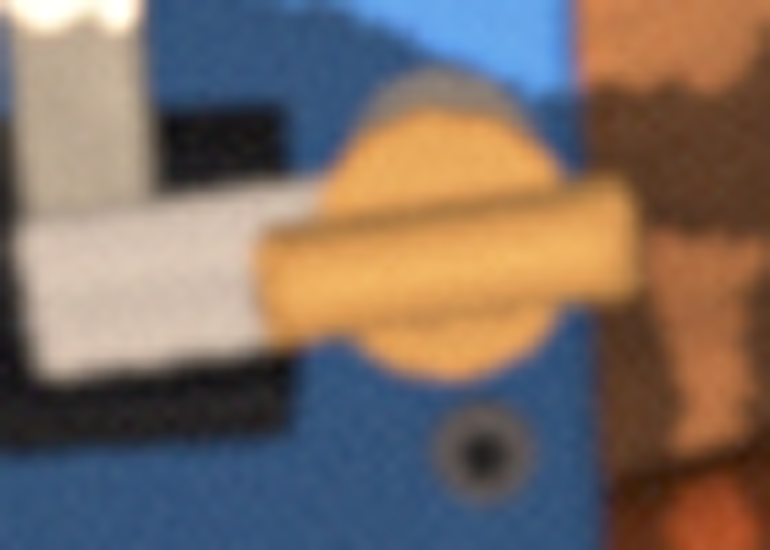

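View pics/w2b.png

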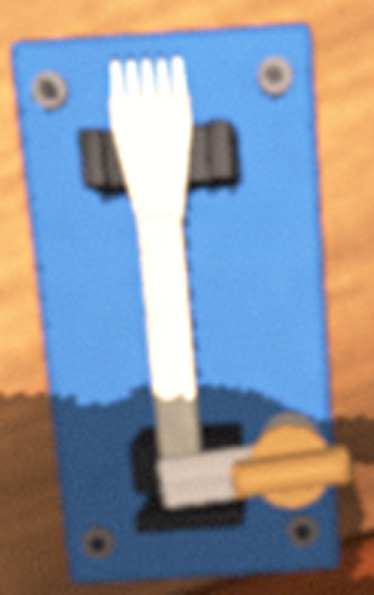

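```bash
python3 - <<'E'
from m1 import *
C=wcal('w2')
f=lambda L,s,u,v: np.array(L,float)/s+[u-.5+.5/s,v-.5+.5/s]
a=lambda L:f(L,11,280,145); b=lambda L:f(L,3.4,235,30)
print('cam',C[3])
print('wing top');stat(onz(C,a([(262,290),(637,240)]),.068))
print('disc');print(onz(C,a([(446,245)]),.056))
print('keeper arm long edges (z55)');stat(onz(C,a([(22,238),(330,180)]),.055));stat(onz(C,a([(40,385),(270,352)]),.055))
print('bolts');stat(onz(C,b([(50,90),(275,75),(303,530),(98,543)]),.011))
print('iron teeth ends');stat(onz(C,b([(115,62),(180,60)]),.0445))
print('iron shank mid @ y380 , neck');stat(onz(C,b([(178,395),(164,220)]),.048))
E
```

```text
cam [ 0.47974231 -0.07740864  0.36004845]
wing top
centre [430.3 -60.9  68. ]
  edge 29.4mm -101.5deg
  edge 29.4mm 78.5deg
disc
[[ 0.42995313 -0.06055984  0.056     ]]
keeper arm long edges (z55)
centre [439.8 -40.8  55. ]
  edge 25.5mm -98.5deg
  edge 25.5mm 81.5deg
centre [428.  -34.6  55. ]
  edge 19.1mm -100.9deg
  edge 19.1mm 79.1deg
bolts
centre [473.2 -42.4  11. ]
  edge 62.3mm -105.6deg
  edge 128.8mm 164.4deg
  edge 62.7mm 74.5deg
  edge 128.9mm -15.8deg
iron teeth ends
centre [535.8 -59.7  44.5]
  edge 16.2mm -107.4deg
  edge 16.2mm 72.6deg
iron shank mid @ y380 , neck
centre [477.7 -44.4  48. ]
  edge 44.3mm -16.0deg
  edge 44.3mm 164.0deg
```

```bash
python3 pl.py .4327 .0993 .14; python3 pl.py .4327 .0993 .14 -8.5
```

```text
[ -3.46 -15.08   6.1 ]
[ -0.58 -15.46   6.1 ]
```

servo_tool:
  steps:
    - [8.7,-0.85,-3.75,1.5,0]
    - [8.7,-0.85,-3.75,1.5,0]
    - [8.7,-0.85,-3.75,1.5,0]
    - [8.7,-0.9,-3.8,1.6,0]
    - [8.7,0,0,0,-5.4]
    - [8.7,0,0,0,-5.4]
    - [8.7,0,0,0,0]
    - [8.7,0,0,0,0]

```text
time_s: 3.75
tcp_pos: [0.4326, 0.0983, 0.1398]
eef_rot: [-180.0, -0.0, -8.7]
contact_force: [-0.2, -0.2, -0.8]
gripper_width: 0.0871
```

```bash
python3 cap.py wrist w3
```

```text
3.75 [0.4326 0.0983 0.1398] [-1.7998e+02 -2.0000e-02 -8.6800e+00] [ 38.4   3.  -34.4   0.  -52.5  42.9] [-0.2 -0.2 -0.8]
```

View pics/w3.png

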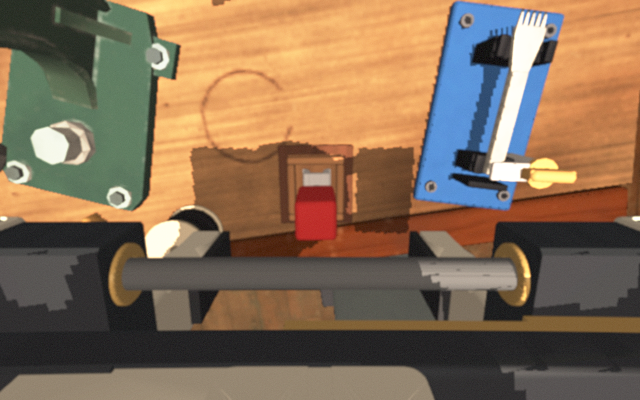

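```bash
python3 - <<'E'
from m1 import *
w=cv2.imread('pics/w3.png'); crop(w,270,140,370,250,5.4,'pics/w3a.png')
C=wcal('w3')
stat(onz(C,[(296,210),(337,208),(335.5,239),(298,240)],.098))
E
```

```text
centre [430.4  99.8  98. ]
  edge 24.9mm -95.7deg
  edge 20.1mm 169.5deg
  edge 23.3mm 83.1deg
  edge 19.5mm -5.9deg
```

View pics/w3a.png

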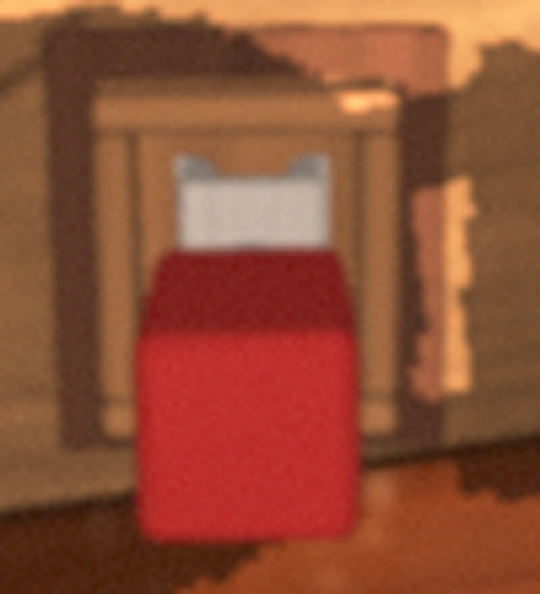

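servo_tool:
  steps:
    - [5.0,0,-0.13,1.5,0]
    - [5.0,0,0,1.5,0]
    - [5.0,0,0,0,0]
    - [5.0,0,0,1.8,0]
    - [5.0,0,0,1.8,0]
    - [5.0,0,0,1.5,0]
    - [5.0,0,0,0,0]
  squeeze: 35

```text
time_s: 4.68
tcp_pos: [0.4326, 0.0988, 0.0584]
eef_rot: [179.9, 0.1, -8.6]
contact_force: [-0.4, -0.5, -0.1]
gripper_width: 0.05
```

servo_tool:
  steps:
    - [2.0,0,0,0,0]
    - [2.0,0,0,0,0]
    - [2.0,0,0,0,0]
    - [2.0,0,0,0,0]
    - [2.0,0,0,0,0]
  squeeze: 35

```text
time_s: 5.3
tcp_pos: [0.4331, 0.0993, 0.0589]
eef_rot: [-180.0, -0.0, -8.6]
contact_force: [-1.2, 0.8, 5.0]
gripper_width: 0.0258
```

servo_tool:
  steps:
    - [2.0,0,0,-2,0]
    - [2.0,0,0,-3,0]
    - [2.0,0,0,-3,0]
    - [2.0,0,0,-2,0]
    - [2.0,0,0,0,0]
    - [2.0,0,0,0,0]

```text
time_s: 6.05
tcp_pos: [0.4321, 0.0987, 0.1576]
eef_rot: [180.0, 0.1, -8.6]
contact_force: [-0.2, -0.8, -1.5]
gripper_width: 0.0259
```

```bash
python3 cap.py wrist w4; python3 cap.py scene s4;  python3 pl.py .430 -.0607 .159; python3 - <<'E'
from h import *
a=cv2.imread('pics/w4.png');b=cv2.imread('pics/s4.png')
crop(b,200,180,400,330,3,'pics/s4a.png')
cv2.imwrite('pics/c4.png',np.vstack([a[140:300,150:490],cv2.resize(b[190:330,230:400],(340,280))]))
E
```

```text
6.05 [0.4321 0.0987 0.1576] [ 1.7997e+02  7.0000e-02 -8.6300e+00] [ 38.5   1.8 -32.9  -0.  -55.3  42.9] [-0.2 -0.8 -1.5]
6.1 [0.4321 0.0986 0.1575] [ 1.7994e+02  9.0000e-02 -8.6300e+00] [ 38.5   1.9 -32.9  -0.  -55.3  42.9] [-0.7  0.4 -1.6]
[ 2.18 15.79 -0.15]
```

View pics/c4.png

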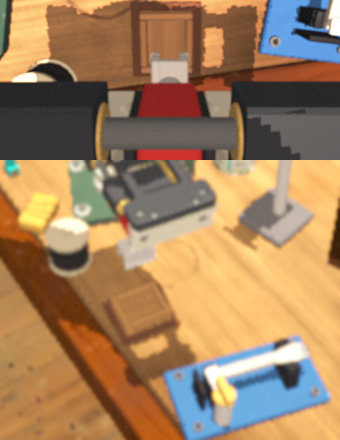

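servo_tool:
  steps:
    - [2.0,0.54,3.95,0,0]
    - [2.0,0.54,3.95,0,0]
    - [2.0,0.55,3.95,0,0]
    - [2.0,0.55,3.95,0,0]
    - [2.0,0,0,0,10.3]
    - [2.0,0,0,0,10.3]
    - [2.0,0,0,0,10.3]
    - [2.0,0,0,0,10.3]

```text
time_s: 7.15
tcp_pos: [0.4302, -0.0606, 0.1577]
eef_rot: [179.9, 0.0, -50.2]
contact_force: [0.5, -0.4, -1.4]
gripper_width: 0.0258
```

servo_tool:
  steps:
    - [2.0,0,0,0,10.3]
    - [2.0,0,0,0,10.3]
    - [2.0,0,0,0,10.3]
    - [2.0,0,0,0,10.3]
    - [2.0,0,0,0,10.0]
    - [2.0,0,0,0.5,0]
    - [2.0,0,0,0,0]
    - [2.0,0,0,0,0]

```text
time_s: 8.15
tcp_pos: [0.4306, -0.0605, 0.1533]
eef_rot: [180.0, -0.0, -100.9]
contact_force: [0.0, -0.0, -0.3]
gripper_width: 0.0257
```

```bash
python3 cap.py wrist w5; python3 cap.py scene s5;  python3 cap.py top t5; python3 pl.py .430 -.0607 .159; python3 - <<'E'
from h import *
b=cv2.imread('pics/s5.png');t=cv2.imread('pics/t5.png')
cv2.imwrite('pics/c5.png',np.hstack([cv2.resize(b[220:340,300:420],(400,400)),cv2.resize(t[180:270,350:440],(400,400))]))
E
```

```text
8.15 [ 0.4306 -0.0605  0.1533] [ 1.7997e+02 -2.0000e-02 -1.0089e+02] [ 18.2   1.2 -34.2   0.  -54.6 -29.1] [ 0.  -0.  -0.3]
8.2 [ 0.4307 -0.0605  0.1534] [ 1.7999e+02 -1.0000e-02 -1.0091e+02] [ 18.2   1.2 -34.2   0.  -54.6 -29.1] [-1.3  1.1 -2.4]
8.25 [ 0.4308 -0.0604  0.1536] [-180.     -0.   -100.94] [ 18.2   1.2 -34.2   0.  -54.6 -29.1] [ 0.  -0.5 -0.8]
[ 0.04  0.07 -0.54]
```

View pics/c5.png

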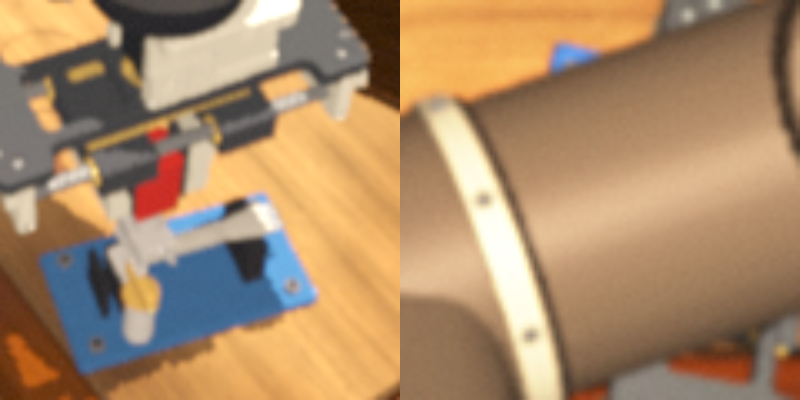

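View pics/w5.png

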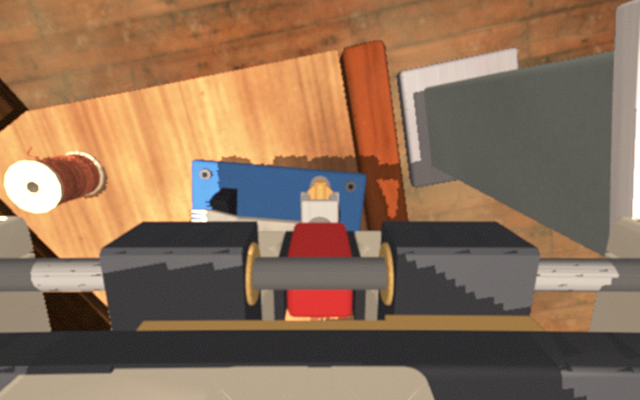

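```bash
python3 - <<'E'
from h import *
crop(cv2.imread('pics/w5.png'),280,165,360,235,8,'pics/w5a.png')
E
```

```text
(no output)
```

View pics/w5a.png

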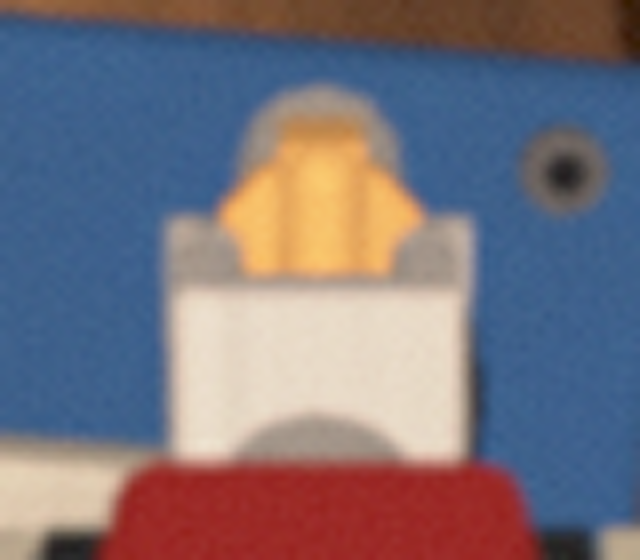

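servo_tool:
  steps:
    - [2.0,0,0,1.0,0]
    - [2.0,0,0,1.0,0]
    - [2.0,0,0,0.8,0]
    - [2.0,0,0,0.6,0]
    - [2.0,0,0,0.3,0]
    - [2.0,0,0,0,0]

```text
time_s: 9.05
tcp_pos: [0.4306, -0.0605, 0.1164]
eef_rot: [180.0, -0.0, -101.0]
contact_force: [-0.3, 0.9, -1.4]
gripper_width: 0.0259
```

servo_tool:
  steps:
    - [2.0,0,0,0.3,0]
    - [2.0,0,0,0.2,0]
    - [2.0,0,0,0.15,0]
    - [2.0,0,0,0,0]

```text
time_s: 9.55
tcp_pos: [0.4306, -0.0605, 0.11]
eef_rot: [180.0, -0.0, -101.0]
contact_force: [1.1, -0.1, -0.7]
gripper_width: 0.0256
```

servo_tool:
  steps:
    - [2.0,0,0,0,-7.5]
    - [2.0,0,0,0,-7.5]
    - [2.0,0,0,0,-7.5]
    - [2.0,0,0,0,-7.5]
    - [2.0,0,0,0,-7.5]
    - [2.0,0,0,0,-7.5]
    - [2.0,0,0,0,-7.5]
    - [2.0,0,0,0,-7.5]

```text
time_s: 10.55
tcp_pos: [0.4305, -0.0604, 0.11]
eef_rot: [180.0, 0.0, -40.8]
contact_force: [-0.3, 0.6, -1.8]
gripper_width: 0.0258
```

```bash
python3 -c "
from h import *
s=r.get_state();print(s['moment'],s['contact_force'],s['eef_rot'],s['gripper_width'])"
```

```text
[ 0.3160536   0.26991693 -0.02299027] [-0.25173809  0.6238168  -1.79255072] [ 1.79995688e+02  1.80337413e-02 -4.07749640e+01] 0.02584400855950086
```

servo_tool:
  steps:
    - [2.0,0,0,0,-7.5]
    - [2.0,0,0,0,-7.5]
    - [2.0,0,0,0,-7.5]
    - [2.0,0,0,0,-4]
    - [2.0,0,0,0,-3]
    - [2.0,0,0,0,0]
    - [2.0,0,0,0,0]

```text
time_s: 11.42
tcp_pos: [0.4306, -0.0604, 0.11]
eef_rot: [-180.0, 0.0, -11.6]
contact_force: [-0.1, 1.3, -0.8]
gripper_width: 0.0257
```

```bash
python3 cap.py wrist w6; python3 cap.py scene s6; python3 -c "
from h import *
s=r.get_state();print(s['moment'],s['contact_force'],s['eef_rot'],s['gripper_width'])
b=cv2.imread('pics/s6.png');t=cv2.imread('pics/w6.png')
cv2.imwrite('pics/c6.png',np.hstack([cv2.resize(b[220:340,300:420],(400,400)),cv2.resize(t[130:290,240:400],(400,400))]))"
```

```text
11.425 [ 0.4306 -0.0604  0.11  ] [-1.7999e+02  1.0000e-02 -1.1580e+01] [ 18.2   4.4 -37.7  -0.  -48.   60.2] [-0.1  1.3 -0.8]
11.475 [ 0.4306 -0.0604  0.11  ] [-1.800e+02  1.000e-02 -1.157e+01] [ 18.2   4.4 -37.7  -0.  -48.   60.3] [-1.5  1.3 -0.9]
[ 0.60249678  0.38703254 -0.04574909] [-0.74355991  1.16050216 -0.75346815] [-1.79996430e+02  9.00758356e-03 -1.15581439e+01] 0.026014680880369297
```

View pics/c6.png

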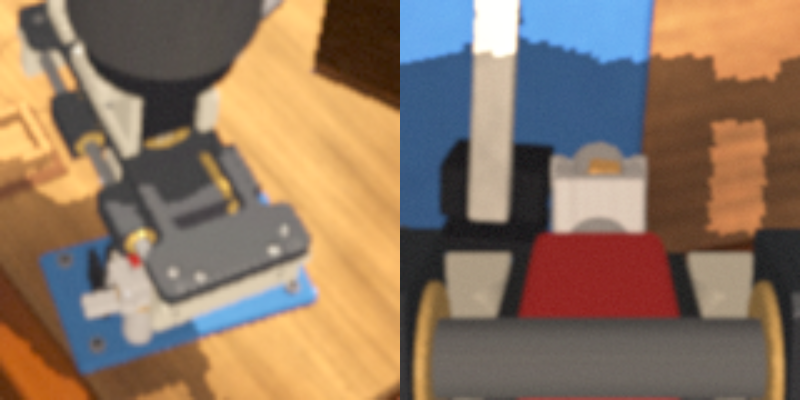

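servo_tool:
  steps:
    - [2.0,0,0,0,-2]
    - [2.0,0,0,0,0]
    - [2.0,0,0,0,4]
    - [2.0,0,0,0,1]
    - [2.0,0,0,0,0]

```text
time_s: 12.15
tcp_pos: [0.4309, -0.0605, 0.1101]
eef_rot: [180.0, -0.0, -14.5]
contact_force: [0.4, 0.3, -1.8]
gripper_width: 0.0258
```

servo_tool:
  steps:
    - [2.0,0,0,-0.6,0]
    - [2.0,0,0,-1.0,0]
    - [2.0,0,0,-1.5,0]
    - [2.0,0,0,-2,0]
    - [2.0,0,0,-1,0]
    - [2.0,0,0,0,0]

```text
time_s: 12.9
tcp_pos: [0.4311, -0.0603, 0.1718]
eef_rot: [-179.9, -0.1, -14.5]
contact_force: [-0.1, 0.3, -1.5]
gripper_width: 0.0259
```

```bash
python3 cap.py wrist w7; python3 -c "
from h import *
from pl import delta
print(delta([.4327,.0993,.1600]))
s=r.get_state();print(s['moment'],s['contact_force'],s['eef_rot'],s['gripper_width'])
t=cv2.imread('pics/w7.png')
crop(t,240,120,400,280,3.7,'pics/w7a.png')"
```

```text
12.9 [ 0.4311 -0.0603  0.1718] [-1.7994e+02 -1.0000e-01 -1.4510e+01] [ 18.2  -0.  -32.7   0.  -57.2  57.3] [-0.1  0.3 -1.5]
[ -3.8  -15.51   1.11]
[-0.01709785  0.00461533 -0.04981695] [-0.12731936 -0.59770966 -2.35846293] [-1.79971460e+02 -2.01138165e-02 -1.45154346e+01] 0.02576648837120758
```

View pics/w7a.png

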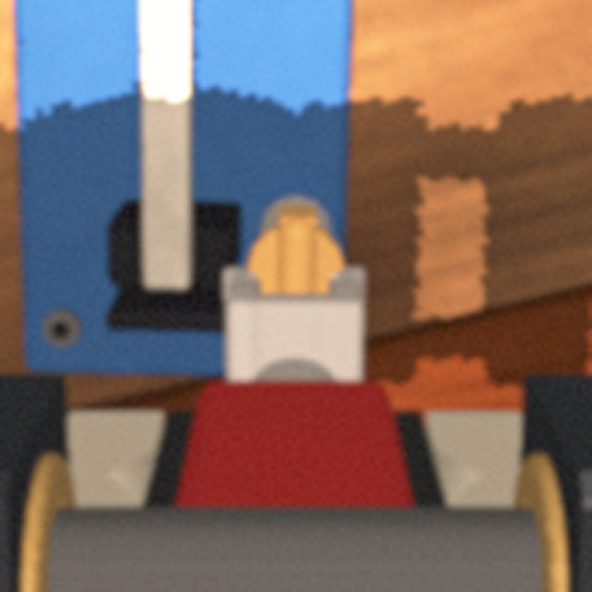

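servo_tool:
  steps:
    - [2.0,-0.95,-3.88,0,0]
    - [2.0,-0.95,-3.88,0,0]
    - [2.0,-0.95,-3.88,0,0]
    - [2.0,-0.95,-3.88,0,0]
    - [2.0,0,0,1.1,-3]
    - [2.0,0,0,0,-3]
    - [2.0,0,0,0,0]
    - [2.0,0,0,0,0]

```text
time_s: 13.95
tcp_pos: [0.4327, 0.0992, 0.1597]
eef_rot: [180.0, 0.0, -8.6]
contact_force: [0.6, -0.2, -2.3]
gripper_width: 0.026
```

```bash
python3 cap.py wrist w8; python3 -c "
from h import *
from pl import delta
print(delta([.4333,.0997,.0595]))
t=cv2.imread('pics/w8.png')
crop(t,240,120,400,280,3.7,'pics/w8a.png')"
```

```text
13.95 [0.4327 0.0992 0.1597] [ 1.7998e+02  3.0000e-02 -8.5900e+00] [ 38.5   1.7 -32.7  -0.  -55.6  42.9] [ 0.6 -0.2 -2.3]
[ 0.05 -0.07 10.04]
```

View pics/w8a.png

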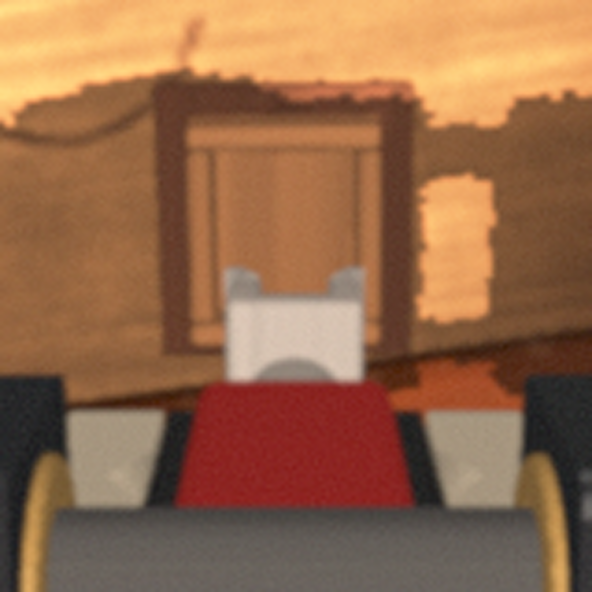

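servo_tool:
  steps:
    - [2.0,0.08,-0.15,2,0]
    - [2.0,0,0,2.5,0]
    - [2.0,0,0,2.5,0]
    - [2.0,0,0,1.8,0]
    - [2.0,0,0,0.8,0]
    - [2.0,0,0,0,0]
    - [2.0,0,0,0.2,0]
    - [2.0,0,0,0.15,0]

```text
time_s: 15.0
tcp_pos: [0.4342, 0.1009, 0.0611]
eef_rot: [-179.9, -0.1, -8.5]
contact_force: [0.0, -0.9, -1.0]
gripper_width: 0.0257
```

servo_tool:
  steps:
    - [2.0,0,0,0.1,0]
    - [2.0,0,0,0,0]

```text
time_s: 15.25
tcp_pos: [0.4338, 0.1007, 0.0597]
eef_rot: [-180.0, -0.0, -8.5]
contact_force: [-0.3, 0.2, -1.0]
gripper_width: 0.0257
```

servo_tool:
  steps:
    - [2.0,0,0,0.07,0]
    - [2.0,0,0,0,0]
    - [3.2,0,0,0,0]
    - [5.0,0,0,0,0]
    - [5.0,0,0,0,0]
    - [5.0,0,0,0,0]
    - [5.0,0,0,-1,0]
    - [5.0,0,0,-2,0]

```text
time_s: 16.25
tcp_pos: [0.4334, 0.1004, 0.0892]
eef_rot: [179.9, 0.1, -8.5]
contact_force: [-0.4, 0.6, -0.4]
gripper_width: 0.0502
```

servo_tool:
  steps:
    - [5.0,0,0,-3,0]
    - [5.0,0,0,-3.5,0]
    - [5.0,0,0,-3.5,0]
    - [5.0,0,0,0,0]
    - [5.0,0,0,0,0]

```text
time_s: 16.88
tcp_pos: [0.4335, 0.1006, 0.1889]
eef_rot: [-180.0, 0.0, -8.5]
contact_force: [-0.4, 0.2, -0.6]
gripper_width: 0.0504
```

```bash
python3 cap.py wrist w9; python3 cap.py scene s9; python3 -c "
from h import *
from pl import delta
print(delta([.4333,.0997,.0595]))
t=cv2.imread('pics/w9.png');b=cv2.imread('pics/s9.png')
cv2.imwrite('pics/c9.png',np.hstack([cv2.resize(b[220:340,240:360],(400,400)),cv2.resize(t[80:240,240:400],(400,400))]))"
```

```text
16.875 [0.4335 0.1006 0.1889] [-179.97    0.     -8.52] [ 38.6   0.1 -30.1  -0.  -59.8  42.9] [-0.4  0.2 -0.6]
16.925 [0.4332 0.1004 0.1884] [ 1.7997e+02  5.0000e-02 -8.5200e+00] [ 38.6   0.1 -30.2  -0.  -59.7  42.9] [-0.4  0.3  0.2]
[ 0.02  0.06 12.86]
```

View pics/c9.png

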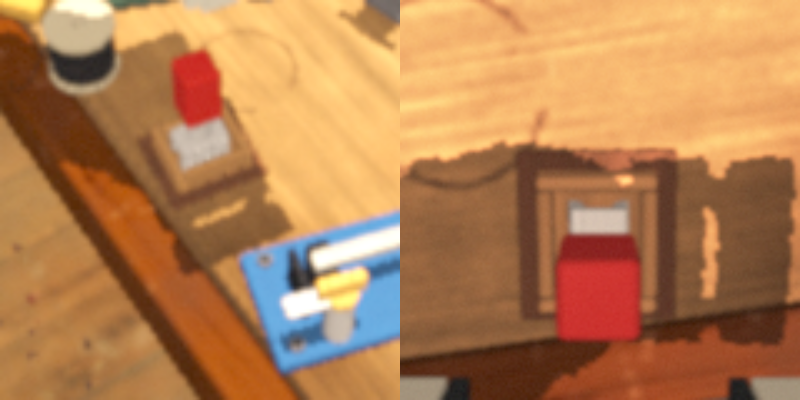

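View pics/w9.png

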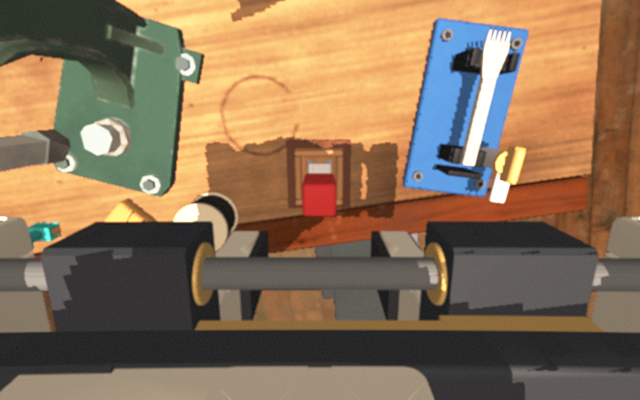

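The key stands upright in its stand and the keeper is clear of the iron (keeper arm at px (500,190), iron at (485,100)). Next, the camera pose.

```bash
python3 - <<'E'
from m1 import *
T=cal('top');S=cal('scene')
f=lambda L,s,u,v: np.array(L,float)/s+[u-.5+.5/s,v-.5+.5/s]
t=lambda L:f(L,6.5,295,100); s=lambda L:f(L,6,340,135)
print('ring',tri(T,t([(207,355)]),S,s([(113,207)])))
print('foot scene');stat(onz(S,s([(58,500),(180,590),(280,493),(152,415)]),.008))
print('foot top (3 corners)');P=onz(T,t([(60,295),(100,455),(270,420)]),.008);print(P);stat(P);print((P[0]+P[2])/2)
E
python3 pl.py .4829 -.0447 .12 -15.8;python3 pl.py .4829 -.0447 .12
```

```text
ring [[0.59508903 0.11928804 0.19883983 0.0012883 ]]
foot scene
centre [646.9 130.5   8. ]
  edge 67.2mm -80.4deg
  edge 69.8mm 15.3deg
  edge 67.0mm 103.8deg
  edge 64.9mm -164.6deg
foot top (3 corners)
[[0.67269252 0.17177695 0.008     ]
 [0.610635   0.15758618 0.008     ]
 [0.62283887 0.09401657 0.008     ]]
centre [635.4 141.1   8. ]
  edge 63.7mm -167.1deg
  edge 64.7mm -79.1deg
  edge 92.4mm 57.3deg
[0.6477657  0.13289676 0.008     ]
[ 8.73 12.6   6.81]
[ 7.06 13.61  6.81]
```

servo_tool:
  steps:
    - [5.0,2.0,3.4,0,0]
    - [5.0,2.0,3.4,0.5,0]
    - [5.0,2.0,3.4,1.5,0]
    - [5.0,1.06,3.41,1.8,0]
    - [5.0,0,0,0,3.7]
    - [5.0,0,0,0,3.6]
    - [5.0,0,0,0,0]
    - [5.0,0,0,0,0]

```text
time_s: 17.98
tcp_pos: [0.4832, -0.0443, 0.1504]
eef_rot: [180.0, 0.0, -15.7]
contact_force: [-0.3, 0.3, 0.5]
gripper_width: 0.0499
```

```bash
python3 cap.py wrist w10; python3 pl.py .4829 -.0447 .0252; python3 -c "
from h import *
t=cv2.imread('pics/w10.png')
crop(t,200,20,440,260,2.5,'pics/w10a.png')"
```

```text
17.975 [ 0.4832 -0.0443  0.1504] [ 1.7997e+02  5.0000e-02 -1.5730e+01] [ 18.    6.5 -28.8  -0.  -54.7  56.2] [-0.3  0.3  0.5]
[-0.03  0.05 12.54]
```

View pics/w10a.png

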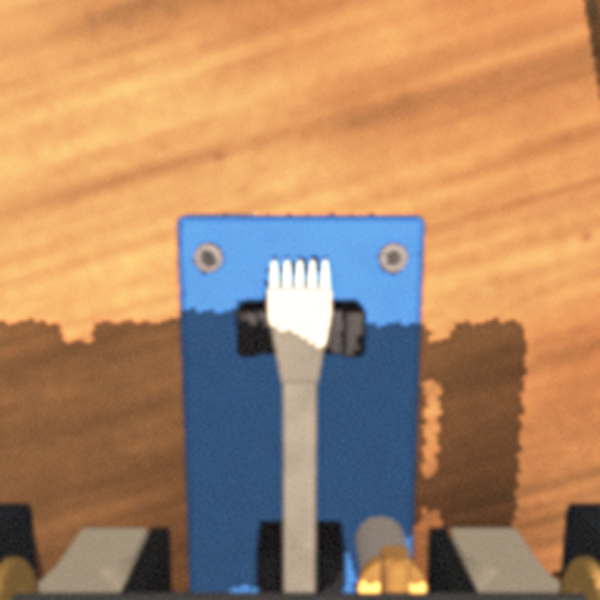

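```bash
python3 - <<'E'
from m1 import *
C=wcal('w10')
P=onz(C,[(320,124.3),(320,232)],.0445);print(P)
a=np.radians(-15.7);print(P[0,:2]-.055*np.array([np.cos(a),np.sin(a)]))
E
```

```text
[[ 0.53532359 -0.06000817  0.0445    ]
 [ 0.45250725 -0.03689212  0.0445    ]]
[ 0.48237554 -0.04512514]
```

servo_tool:
  steps:
    - [5.0,0,0.05,3,0]
    - [5.0,0,0,3,0]
    - [5.0,0,0,3,0]
    - [5.0,0,0,2,0]
    - [5.0,0,0,1.5,0]
    - [5.0,0,0,0,0]
  squeeze: 30

```text
time_s: 18.77
tcp_pos: [0.4825, -0.0449, 0.025]
eef_rot: [179.9, 0.1, -15.8]
contact_force: [-1.4, 0.1, -0.0]
gripper_width: 0.0501
```

servo_tool:
  steps:
    - [3.0,0,0,0,0]
    - [0.5,0,0,0,0]
    - [0.5,0,0,0,0]
    - [0.5,0,0,0,0]
    - [0.5,0,0,0,0]
    - [0.5,0,0,0,0]
    - [0.5,0,0,0,0]
  squeeze: 30

```text
time_s: 19.65
tcp_pos: [0.4834, -0.0448, 0.0261]
eef_rot: [-180.0, -0.0, -15.8]
contact_force: [-0.9, 0.4, 4.6]
gripper_width: 0.01
```

servo_tool:
  steps:
    - [0.5,0,0,-1,0]
    - [0.5,0,0,-2,0]
    - [0.5,0,0,-4,0]
    - [0.5,0,0,-4,0]
    - [0.5,0,0,-4,0]
    - [0.5,0,0,-2.5,0]
    - [0.5,0,0,0,0]
    - [0.5,0,0,0,0]

```text
time_s: 20.65
tcp_pos: [0.4826, -0.0449, 0.2003]
eef_rot: [180.0, 0.1, -15.8]
contact_force: [-0.6, 0.7, -1.4]
gripper_width: 0.0103
```

```bash
python3 cap.py wrist w11; python3 cap.py scene s11; python3 - <<'E'
from m1 import *
T=cal('top');S=cal('scene')
for z in (.1,.15,.2,.25,.3): print(z,onz(T,[(279,172),(295,192),(257,154),(232,205),(206,147)],z)[:,:2].round(3).tolist())
t0=cv2.imread('pics/top0.png');s0=cv2.imread('pics/scene0.png')
crop(t0,195,125,305,245,4.5,'pics/tp.png');crop(s0,245,40,345,225,3.2,'pics/sp.png')
E
```

```text
20.65 [ 0.4826 -0.0449  0.2003] [ 1.800e+02  6.000e-02 -1.583e+01] [ 18.    3.6 -24.8  -0.  -61.6  56.2] [-0.6  0.7 -1.4]
20.7 [ 0.4825 -0.0449  0.1999] [ 1.7997e+02  1.0000e-01 -1.5830e+01] [ 18.    3.7 -24.8  -0.  -61.6  56.2] [-0.4  0.3 -1.2]
0.1 [[0.584, 0.225], [0.538, 0.189], [0.626, 0.274], [0.511, 0.328], [0.645, 0.389]]
0.15 [[0.572, 0.22], [0.528, 0.187], [0.612, 0.267], [0.502, 0.319], [0.63, 0.377]]
0.2 [[0.56, 0.216], [0.518, 0.184], [0.598, 0.261], [0.494, 0.31], [0.615, 0.365]]
0.25 [[0.548, 0.212], [0.508, 0.181], [0.585, 0.254], [0.485, 0.301], [0.6, 0.353]]
0.3 [[0.536, 0.207], [0.498, 0.178], [0.571, 0.248], [0.476, 0.292], [0.586, 0.342]]
```

View pics/w11.png

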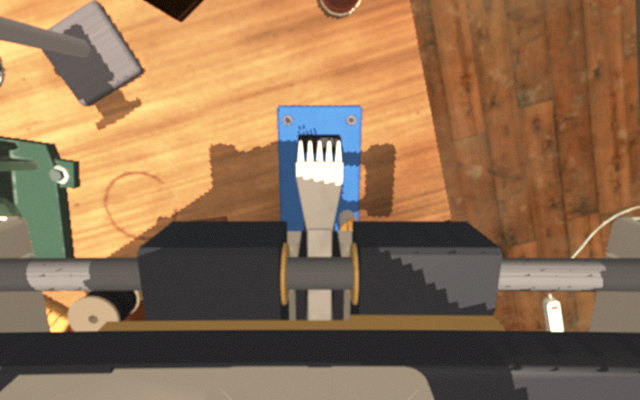

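View pics/tp.png

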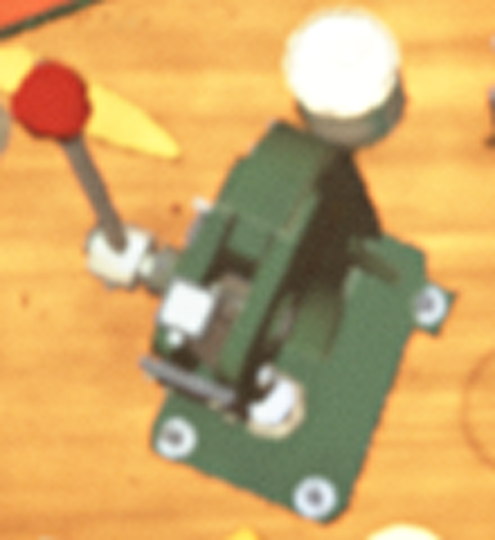

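View pics/sp.png

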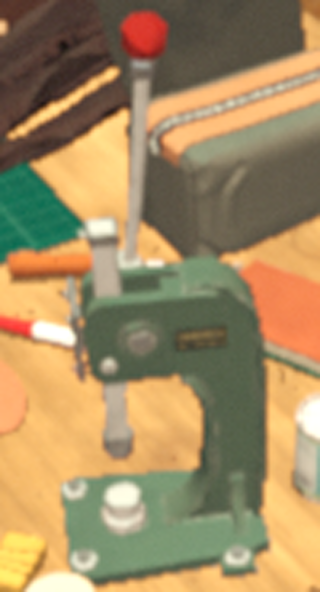

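```bash
python3 - <<'E'
from m1 import *
w=cv2.imread('pics/w11.png'); crop(w,0,0,170,140,4.5,'pics/w11a.png')
E
```

```text
(no output)
```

View pics/w11a.png

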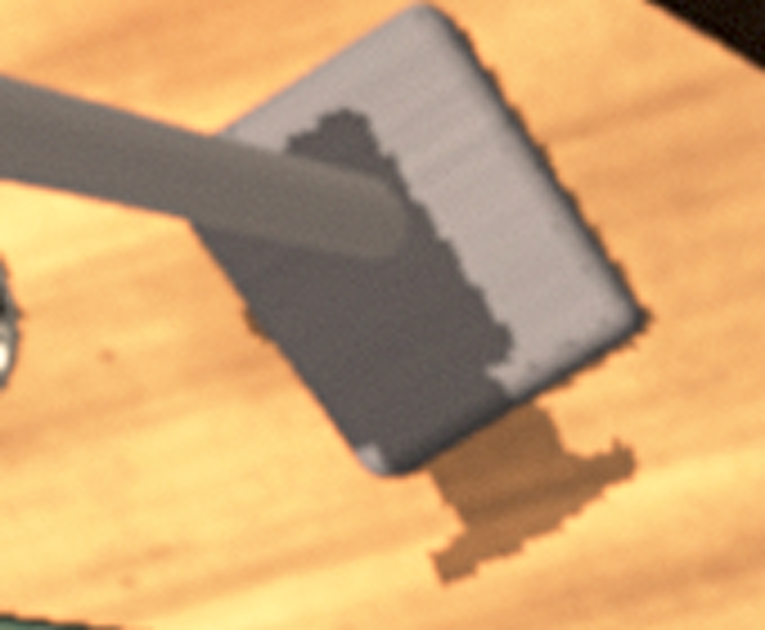

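```bash
python3 - <<'E'
from m1 import *
C=wcal('w11')
f=lambda L,s,u,v: np.array(L,float)/s+[u-.5+.5/s,v-.5+.5/s]
P=onz(C,f([(430,5),(638,312),(378,470),(165,165)],4.5,0,0),.008);stat(P)
print(onz(C,f([(375,215)],4.5,0,0),.008))
E
```

```text
centre [650.  130.6   8. ]
  edge 65.8mm -165.8deg
  edge 68.0mm 102.8deg
  edge 67.3mm 12.1deg
  edge 65.6mm -78.5deg
[[0.65653041 0.13405552 0.008     ]]
```

```bash
python3 cap.py top t12; python3 - <<'E'
from m1 import *
t=cv2.imread('pics/t12.png');s=cv2.imread('pics/s11.png')
crop(t,295,110,345,170,9,'pics/t12a.png'); crop(s,345,135,395,195,9,'pics/s11a.png')
a=cv2.imread('pics/t12a.png');b=cv2.imread('pics/s11a.png')
cv2.imwrite('pics/c12.png',cv2.resize(np.hstack([a,b]),(800,480)))
E
```

```text
20.75 [ 0.4825 -0.045   0.1998] [ 1.7995e+02  1.1000e-01 -1.5820e+01] [ 18.    3.7 -24.8  -0.  -61.6  56.2] [ 0.  -0.3 -0.7]
```

View pics/t12a.png

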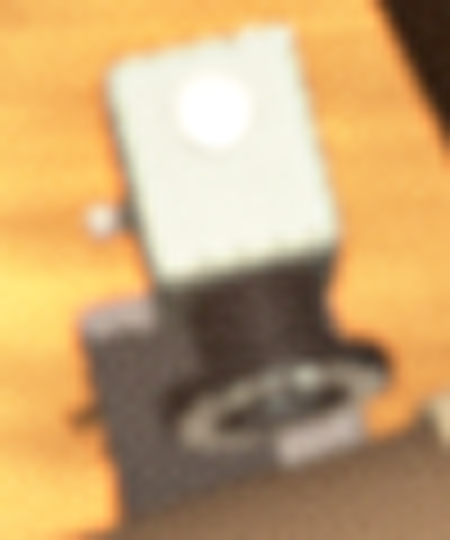

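View pics/s11a.png

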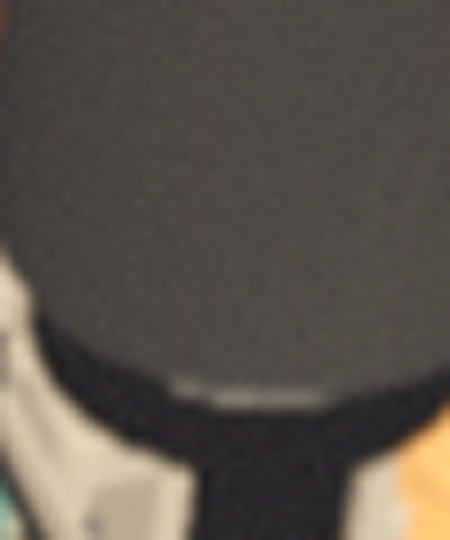

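```bash
python3 - <<'E'
from m1 import *
T=cal('top');S=cal('scene')
s0=cv2.imread('pics/scene0.png');crop(s0,342,150,382,190,15,'pics/sr.png')
f=lambda L,s,u,v: np.array(L,float)/s+[u-.5+.5/s,v-.5+.5/s]
print(tri(T,f([(285,405),(285,400)],9,295,110),S,f([(113,206),(108,202)],6,340,135)))
# predicted pixels for candidates
for g in [.045,.055]:
  a=np.radians(12.9);P=[(.6485-g*np.cos(a),.1312-g*np.sin(a),.2)]
  print(g,P,((proj(T,P)-[295,110])*9).round(),((proj(S,P)-[342,150])*15).round())
E
```

```text
[[5.94654420e-01 1.19501875e-01 1.99207719e-01 3.63082197e-04]
 [5.94164602e-01 1.20049016e-01 2.01264018e-01 2.73867647e-03]]
0.045 [(np.float64(0.6046357462613949), np.float64(0.1211537447795072), 0.2)] [[273. 358.]] [[297. 247.]]
0.055 [(np.float64(0.5948881343194827), np.float64(0.11892124361939768), 0.2)] [[283. 400.]] [[252. 281.]]
```

View pics/sr.png

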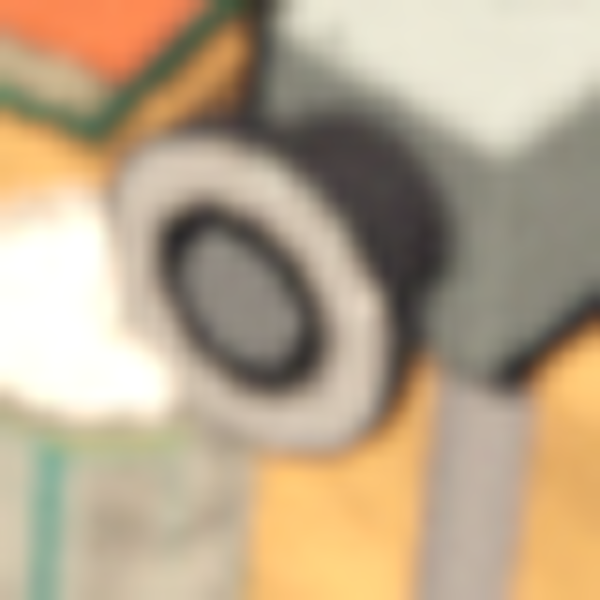

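```bash
python3 - <<'E'
from m1 import *
C=wcal('w11'); w=cv2.imread('pics/w11.png'); crop(w,280,120,360,250,5,'pics/w11b.png')
for v in (138,140,142):
  P=onz(C,[(320,v)],.2187)[0]; d=P[:2]-[.4826,-.0449]; print(v,P,np.linalg.norm(d),np.degrees(np.arctan2(d[1],d[0])))
E
```

```text
138 [ 0.53588709 -0.06067981  0.2187    ] 0.055574423942931474 -16.495502206373832
140 [ 0.53512028 -0.0604643   0.2187    ] 0.05477797900011963 -16.50711083038763
142 [ 0.53435109 -0.06024814  0.2187    ] 0.053979075379116136 -16.519098853650462
```

View pics/w11b.png

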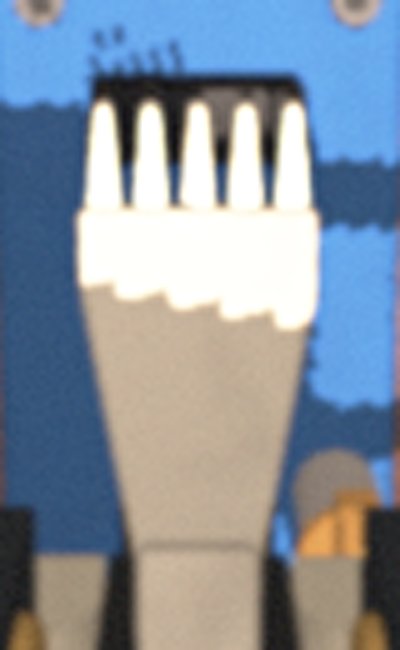

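servo_tool:
  steps:
    - [0.5,-1.16,-3.22,0,0]
    - [0.5,-1.16,-3.22,0,0]
    - [0.5,-1.16,-3.22,0,0]
    - [0.5,-1.16,-3.22,0,0]
    - [0.5,0,0,0.6,-9.6]
    - [0.5,0,0,0.6,-9.6]
    - [0.5,0,0,0.6,-9.5]
    - [0.5,0,0,0,0]

```text
time_s: 21.8
tcp_pos: [0.4732, 0.0915, 0.1818]
eef_rot: [180.0, 0.1, 12.8]
contact_force: [0.9, -0.9, -1.2]
gripper_width: 0.01
```

servo_tool:
  steps:
    - [0.5,0,0,0,0]
    - [0.5,0,0,0,0]
    - [0.5,0,0,0,0]
    - [0.5,0,0,0,0]

```text
time_s: 22.3
tcp_pos: [0.4738, 0.0917, 0.183]
eef_rot: [-180.0, -0.0, 12.9]
contact_force: [0.6, 0.2, 0.0]
gripper_width: 0.0103
```

```bash
for n in wrist top scene; do python3 cap.py $n ${n}13; done; python3 pl.py .4729 .0915 .1816; python3 -c "
from h import *
t=cv2.imread('pics/top13.png');s=cv2.imread('pics/scene13.png')
crop(t,270,100,370,220,5,'pics/t13a.png');crop(s,290,130,390,240,5,'pics/s13a.png')"
```

```text
22.3 [0.4738 0.0917 0.183 ] [-1.800e+02 -1.000e-02  1.285e+01] [ 34.4   4.3 -26.6   0.  -59.1  68.5] [0.6 0.2 0. ]
22.35 [0.4738 0.0917 0.1829] [-1.800e+02 -1.000e-02  1.286e+01] [ 34.4   4.3 -26.6   0.  -59.1  68.5] [-0.   0.  -1.1]
22.4 [0.4738 0.0917 0.1829] [-1.800e+02 -1.000e-02  1.287e+01] [ 34.4   4.3 -26.6   0.  -59.1  68.5] [ 0.  -0.7 -0.7]
[-0.09  0.    0.13]
```

View pics/t13a.png

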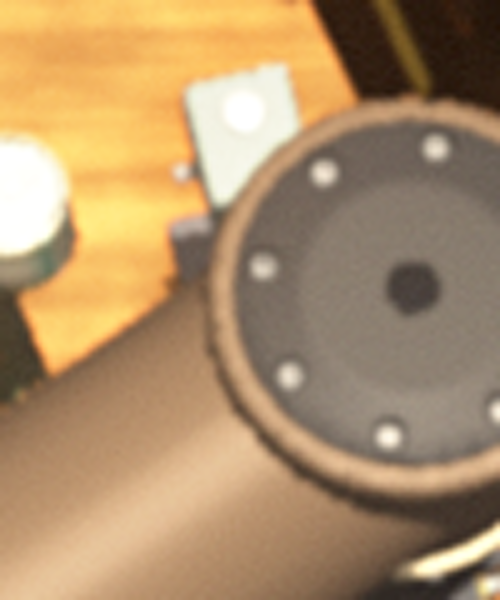

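View pics/s13a.png

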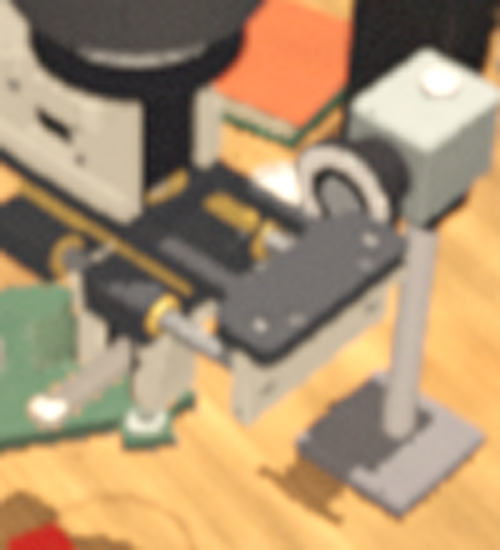

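View pics/wrist13.png

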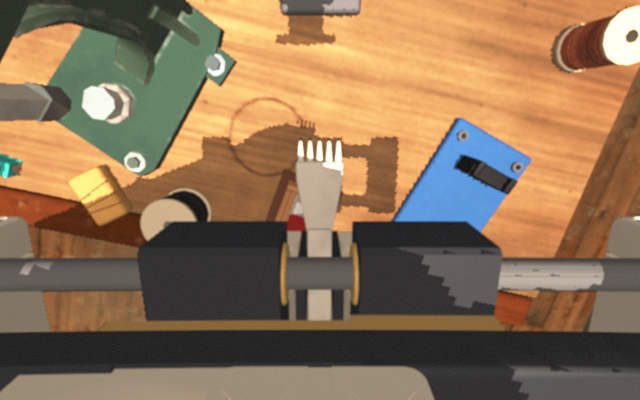

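```bash
python3 - <<'E'
from m1 import *
C=wcal('wrist13');S=cal('scene')
w=cv2.imread('pics/wrist13.png'); crop(w,265,0,375,60,7,'pics/w13a.png')
st=r.get_state();a=np.radians(st['eef_rot'][2]);d=np.array([np.cos(a),np.sin(a),0])
tail=st['tcp_pos']+[0,0,.0179]-d*.0552
print(tail,(proj(S,[tail])-[290,130])*5)
teeth=st['tcp_pos']+[0,0,.0184]+d*.0548;print('teeth',teeth)
print('wrist teeth',onz(C,[(320,141)],teeth[2]))
L=np.array([.5945,.1193,.2]);v=L-teeth;c=np.array([np.cos(np.radians(12.9)),np.sin(np.radians(12.9)),0])
print('dist',v@c,'lat',np.cross(c,v)[2],'dz',v[2])
E
```

```text
[0.41997733 0.07944806 0.20081499] [[ 38.62649248 418.16594697]]
teeth [0.52721106 0.10396187 0.20131499]
wrist teeth [[0.52679443 0.1031929  0.20131499]]
dist 0.06901488531882564 lat -7.12497337341661e-05 dz -0.001314991117972203
```

View pics/w13a.png

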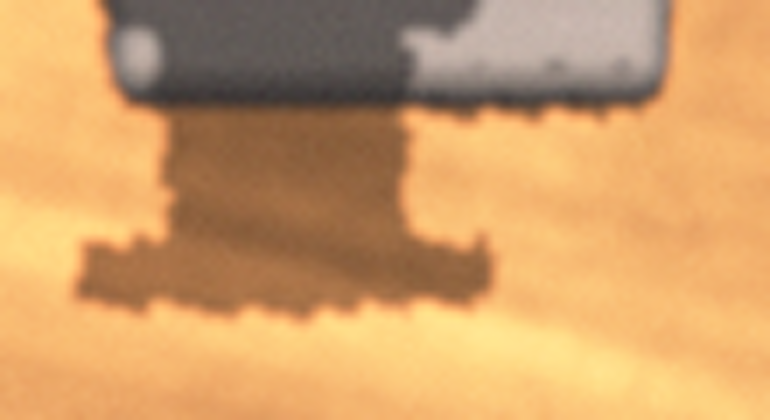

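```bash
python3 - <<'E'
from m1 import *
C=wcal('wrist13');S=cal('scene');T=cal('top')
a=np.radians(12.9);ex=np.array([np.cos(a),np.sin(a)]);ey=np.array([-np.sin(a),np.cos(a)])
f=lambda L,s,u,v: np.array(L,float)/s+[u-.5+.5/s,v-.5+.5/s]
def pr(n,P): print(n,P[:2].round(4),'along %.1f lat %.1f mm'%(P[:2]@ex*1000,P[:2]@ey*1000))
pr('wrist13 front edge mid',onz(C,f([(390,98)],7,265,0),.004)[0])
F=onz(C,f([(120,98),(660,98)],7,265,0),.004);print(np.linalg.norm(F[0]-F[1]))
pr('w11 foot',np.array([.650,.1306])); 
Fs=np.array([.6469,.1305]);Ft=np.array([.6478,.1329])
pr('scene foot',Fs);pr('top foot',Ft)
pr('scene ring',onz(S,f([(252,285)],15,342,150),.2)[0]);pr('scene glass',onz(S,f([(242,293)],15,342,150),.2)[0])
pr('top ring',onz(T,f([(285,405)],9,295,110),.2)[0])
pr('tail scene obs',onz(S,f([(45,408)],5,290,130),.2008)[0]);pr('tail expected',np.array([.41998,.07945]))
# keeper head & fixture consistency
E
```

```text
wrist13 front edge mid [0.6164 0.1233] along 628.4 lat -17.4 mm
0.06804310648828293
w11 foot [0.65   0.1306] along 662.8 lat -17.8 mm
scene foot [0.6469 0.1305] along 659.7 lat -17.2 mm
top foot [0.6478 0.1329] along 661.1 lat -15.1 mm
scene ring [0.5945 0.1199] along 606.2 lat -15.8 mm
scene glass [0.5923 0.1193] along 604.0 lat -15.9 mm
top ring [0.5946 0.1194] along 606.3 lat -16.3 mm
tail scene obs [0.4247 0.0839] along 432.7 lat -13.0 mm
tail expected [0.42   0.0795] along 427.1 lat -16.3 mm
```

servo_tool:
  steps:
    - [0.5,-0.1,0,0.13,0]
    - [0.5,0,0,0,0]
    - [0.5,0,0,0,0]
    - [0.5,0,0,0,0]
    - [0.5,0,0,0,0]
    - [0.5,0,0,0,0]
    - [0.5,0,0,0,0]
    - [0.5,0,0,0,0]

```text
time_s: 23.45
tcp_pos: [0.4728, 0.0915, 0.1816]
eef_rot: [-180.0, 0.0, 12.9]
contact_force: [-0.3, 0.4, -1.8]
gripper_width: 0.0097
```

```bash
python3 cap.py wrist w14; python3 cap.py scene s14; python3 -c "
from h import *
st=r.get_state();a=np.radians(st['eef_rot'][2]);d=np.array([np.cos(a),np.sin(a),0]);print(st['tcp_pos'],st['qd'].round(2));t=st['tcp_pos']+[0,0,.0184]+d*.0548
print('teeth',t,'to lens',np.array([.5955,.1191,.2])-t)"
```

```text
23.45 [0.4728 0.0915 0.1816] [-180.      0.     12.89] [ 34.4   4.3 -26.8  -0.  -58.9  68.5] [-0.3  0.4 -1.8]
23.5 [0.4728 0.0915 0.1815] [180.     0.    12.89] [ 34.4   4.3 -26.8   0.  -58.9  68.5] [-0.1 -0.5 -1.4]
[0.47284349 0.09151582 0.18156362] [ 0.05  0.03  0.12  0.04  0.   -0.02]
teeth [0.52626229 0.10374168 0.19996362] to lens [6.92377086e-02 1.53583171e-02 3.63807294e-05]
```

View pics/s14.png

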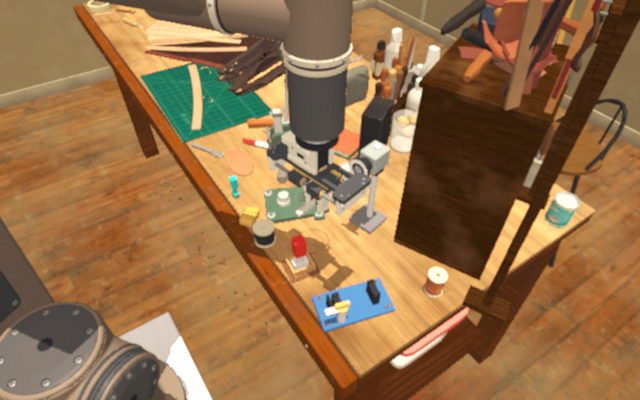

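The scene view shows the key upright in its stand at (299,250) and the keeper turned aside at (340,308). The fixture is empty, the bystanders are where they were, and the iron is held before the camera at (370,160). Handing in.

```bash
python3 -c "
from plant import r
print(r.close_job())"
```

```text
the job is handed in; nothing more can be done
None
```

I handed the job in at about 23.5 s with every step done in the order asked. The iron is held still in front of the inspection camera.

**What I did:** I took the red-handled key from its stand and turned the wing screw counter-clockwise to about its stop. The wing ended parallel to the fixture's long axis, clear of the iron. I stood the key back in its stand, then took the iron by its shank and carried it to the camera.

**Last checks:**
- **Tooth points:** by my estimate they are at (0.526, 0.104, 0.200), about 71 mm from the glass. They are level with the lens and within about 1 mm of its axis.
- **Direction:** the iron points along the lens axis at 12.9° yaw and lies flat.
- **Forces:** the readings after each move never went above about 5 N.
- **Bench:** in the final scene view the key stands upright, the fixture is empty, and the spools and beeswax look untouched. The gripper partly blocks the view near the camera, so I did not see the glue tin clearly.

**Where measurements disagreed:**
- **Views of the camera:** the fixed cameras and the wrist camera differed by 2 to 4 mm. The distance to the glass is therefore only good to about ±3 mm.
- **Fixture and camera feet:** each lies about 10 mm off the stated origin along its length. I used the iron, wing and lens as seen, not the feet.
- **Iron's tail:** in the fixed scene view it read about 5 mm further forward than expected. I put this down to a highlight. The teeth themselves were hidden there, so the final position rests on the wrist camera and the arm's own readings.

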